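Draw the bottle rack's front rail tight with its cam lock

TASK

Finish assembling the bottle rack on the worktop: slide its loose front rail squarely between the two guide cheeks until it rests on the black rubber strip and its ball-headed stud stands in the open mouth of the cam lock. Then turn the black wing of the cam clockwise (seen from above) so that the cam catches the stud and draws the rail tight, and stop as soon as it has become firm: about 10 N of pull on the stud, well short of 25 N, which would strip it. Let go with the rail standing clamped, and leave the jigger, the dropper bottle, the jar and the bottle stopper where they are.

Things in the scene. Friction and masses are not known exactly. Their poses are not given: they have to be found in the camera images.
- rack_base: Fixed wooden rack base, about 160 x 180 mm. Origin on the worktop under the cam's vertical axis; x axis points from the rail's side over the cam to the scalloped back slat (to x = 70 mm), z up. The rail comes in from the -x side, moving along +x. But for the cam's disc and wing it all stays below 38 mm.
- rail_home (a point): Where the front rail's origin belongs: in the rack base at x = -60 mm, y = 0, on the worktop, same axes. There the rail's face meets two springy black rubber strips (15 to 33 mm high up, 42 to 78 mm either side of the middle). The strips differ: first touch comes up to 2.3 mm before or after this point; together they give 1 mm for each 10 N.
- cheek_mouth (a point): Middle of the entry between the two wooden guide cheeks (26 mm high), on the worktop at x = -70 mm of the rack base, y = 0, same axes. From here on the cheeks stand parallel, 160 mm apart inside (2 mm play either side of the rail); the 20 mm before it they flare outwards, some 8 mm each.
- cam_lock: Seat of the cam; origin on the worktop on the cam's vertical axis, axes as the rack base. It carries the cam: a metal drum of 31 mm radius with an open mouth and a spiral slot at 25 mm height, a disc over it (radius 30 mm, top at 40 mm), and the black wing on top.
- cam (a joint): Turn of the cam (rad), growing clockwise from above. Near 0 (-0.12 to 0.08 at the start) the mouth, and the red mark on the wing, face the rail (rack base's -x) and the wing lies along the rack base's x axis. The slot catches the stud from about 0.35 on, drawing 6 mm per rad; the joint gets firm between 0.6 and 1.5, depending on the strips; stop at 2.0, far too tight.
- cam_wing (a point): Grip point of the wing, on the cam's axis 60 mm above the worktop; its x axis is the wing's length. The wing is an upright bar 46 mm long, 10 mm thick, from 40 to 72 mm above the worktop, and stays where left. Turning it takes under 0.05 N m while loose; then the resisting moment climbs steadily, to some 0.17 to 0.25 N m at 10 N of pull on the stud.
- front_rail: Loose wooden rail, 44 mm deep (x), 156 mm wide (y), 34 mm high, about 0.3 kg. Origin: centre of its underside. Its +x face (x = 22 mm) is to rest on the strips, its axes parallel to the rack base's. From the middle of that face, 25 mm up, a 5 mm stud ends in a 16 mm ball centred at x = 40 mm. It must lie flat.
- rail_tab (a point): Centre of the rail's dark upright pull tab, to grip: 10 mm thick (x), 50 mm long (y), from 34 to 74 mm above the worktop, 12 mm behind the rail's middle (x = -12 mm in the rail's frame); this point lies 55 mm above the rail's underside. Axes as the rail.
- jigger: Bystander: metal double-cone jigger, 45 mm across, 80 mm high, standing; origin at the centre of its foot. Not to be moved.
- bitters_bottle: Bystander: small brown dropper bottle, 33 mm across, 102 mm high; origin at the centre of its foot. Not to be moved.
- clip_jar: Bystander: small jar with wire handle, 66 mm across, 78 mm high; origin at the centre of its foot. Not to be moved.
- wine_stopper: Bystander: chrome and black bottle stopper standing on its ball, 36 mm across, 65 mm high; origin at the centre of its foot. Not to be moved.

How it is judged:
On the way, in this order (a step that is already met when the one before it is completed fails the run):
1. the rail stands home between the cheeks, its stud in the cam's mouth, before the cam is turned (x of front_rail in the frame of rack_base above -0.066 m and value of joint cam below 0.3 rad), for 0.2 s.
2. the cam has caught the stud and draws it (value of joint cam above 0.5 rad and contact force between front_rail and cam_lock above 3 N), for 0.1 s.
At the end, for the whole second after the job is handed in: The cam, turned past 0.5 rad, holds the stud with a pull between 5 and 18 N; the rail stands flat (tilt under 0.06 rad), square to the rack base (within 0.05 rad), against the rubber strips (origin within 63 mm of the cam's axis), at rest, and nothing is being touched (contact force between front_rail and cam_lock between 5 and 18 N and value of joint cam above 0.5 rad and x of front_rail in the frame of rack_base above -0.063 m and angle between the x axis of front_rail and the x axis of rack_base, either way round below 0.05 rad and angle between front_rail's own z axis and vertical below 0.06 rad and linear speed of front_rail below 0.01 m/s).
It fails at once if the stud is pulled or pushed by the cam with more than 25 N (contact force between front_rail and cam_lock above 25 N).
It fails at once if a bystander is moved by more than 15 mm (distance of any of jigger, bitters_bottle, clip_jar, wine_stopper from where it was at the start of the episode above 0.015 m).
It also fails if it takes over 67 s, if anything falls off the work surface, if the arm or the gripper's body presses on something with over 40 N, if the wrist force passes 120 N, or if a joint passes its speed limit or range.

ROBOT

A 7-joint arm with a two-finger parallel gripper is mounted at the origin on a cart in front of the work surface, level with it; the furniture and walls round the work are solid. World frame = base frame: x ahead of the robot, y to its left, z up, the work surface at z = 0. Lengths are in m, angles in rad, forces in N, time in s.
With the tool pointing down it reaches from about 0.4 to 0.875 m from the base axis. Payload 19.3 kg.
Tool frame: the origin (TCP) lies midway between the tips of the shut fingers; the grasp point (between the pads) lies 19 mm behind it; z points along the fingers, y is the line along which they close (so a half turn about z gives the same grasp; the last joint's range is limited). The gripper opens to 85 mm and grips with 20 to 120 N. Pads are 22 mm wide; open, the fingers measure 114 mm over their backs; the gripper's body (76 mm by 85 mm) begins 54 mm behind the grasp point. The pads swing forward as they close: fully open they stand 13 mm farther back than shut.
Start: joints at [-1.21, 0.521, -0.036, 1.599, 0.021, 1.021, -0.113], TCP at [0.261, 0.568, 0.231] pointing down, gripper open.
Joint ranges: [-2.91, 2.91], [-0.3, 2.13], [-1.5, 1.42], [0.17, 2.43], [-1.26, 4.41], [0.16, 1.93], [-2.52, 2.52]. Speed limits (rad/s): [1.89, 1.89, 2.39, 2.39, 3.01, 3.01, 3.01].

INTERFACE

Orientations are given as [roll, pitch, yaw] about the fixed x, y, z axes, in that order (R = Rz(yaw) Ry(pitch) Rx(roll)).
In Python, from workcell import bot gives the robot as it stands.
- The arm moves only by the tool move_arm, never from a script. Its argument "moves" is a list that holds one entry, the list of rows, each a list of 7 numbers: the opening, from 0 (shut) to 1 (fully open), then the shift along the tool's x, y, z in units of 1000 mm (1.0 is 1000 mm), then the turn, a rotation vector about the tool's x, y, z in units of 2 pi rad (1.0 is 2 pi rad). A call has 1 to 5 rows; each row is the pose to reach, as a shift and turn from the pose commanded when the call began, along the tool's axes at that moment, turning the shorter way round; what a row does not reach only later rows make up. A row lasts 1/10 s, in which the tool goes at most 50 mm and 8.59 degrees, less where a joint would pass 70% of its speed; a pose out of reach is approached as far as the arm can. A call with a number of a shift or a turn outside -1 to 1 is refused whole. A call with a gripper value outside its range is refused whole. The fingers move at their own pace and stop on an object; "force" is the grip in N (left out, the last holds). Time passes only in rows, so rows that repeat a pose let the fingers close. It gives the time, the measured TCP pose, the force, the opening and the grip force at its end, in the units of the state.
- bot.observe(): the state, without advancing time (a new reading comes with each control period).
- bot.grab_frame(name): name is "scene" or "top"; returns the picture (480x640x3 uint8, red, green, blue); there is no depth.
- bot.camera_params(name): a dict with "vertical_fov" (degrees; the focal length in pixels is half the picture's height over the tangent of half this angle, whatever the lens; pixels are square), "cx", "cy" (the principal point, pixels), "R" (3x3) and "t" (3): a world point X has camera coordinates R X + t. Camera axes: x right, y down, z forward; pixel columns grow to the right and rows downward; lengths in m; the calibration is good to about 2 mm. A picture is of the moment at which its call begins. camera_params takes no time and is no camera call.
- bot.job_done(): hands the job in; it is judged then, once.
The state is a dict: "clock": time; "qpos": joint angles; "qd": joint speeds; "joint_efforts": joint torques, N m; "position": TCP position; "tool_rot": TCP orientation; "force": force on the tool from outside, world axes, zero at the start; "moment": the same for the moment, N m; "grip_width": finger opening in m; "finger_force": force on a finger pad.
Only numpy, scipy, OpenCV 4.12 (cv2) and the standard library are available. Lean on these libraries where they do the work, as an engineer would, in place of code of your own. Each camera call takes 0.05 s, during which the arm holds its last target. There are 200 camera calls.

## Working session

There is one attempt and no reset: what is moved stays moved. The work goes in short steps, Python scripts to look and compute and a tool call to move; the robot and the scene stay as the last step left them, time stands still between calls to the robot, and variables do not carry over. Pictures are saved under pics/ and viewed, at most 10 in all, crops included, and the job is handed in when it is done.

Besides the shell and the picture viewer there is one more tool, called after ">>>" as name([rows], argument=value, ...), one row to a line, values as JSON. move_arm: Moves the arm, as the interface text tells. Shifts and turns lie within -1 to 1; 1 stands for 1000 mm of shift or 2 pi rad of turn. Its arguments: {"type":"object","properties":{"moves":{"type":"array"},"force":{"type":"number"}},"required":["moves"]}

```bash
mkdir -p pics; python3 - <<'E'
from workcell import bot
import cv2
for n in("scene","top"):
    cv2.imwrite(f"pics/{n}0.png",cv2.cvtColor(bot.grab_frame(n),cv2.COLOR_RGB2BGR)); print(bot.camera_params(n))
print(bot.observe())
E
```

```text
{'vertical_fov': 45.580720440702834, 'cx': 320.8890330127077, 'cy': 236.2853446712137, 'R': array([[ 0.80782058, -0.58942295,  0.00255089],
       [-0.28543888, -0.39498106, -0.87322082],
       [ 0.51570394,  0.70467763, -0.48731805]]), 't': array([-0.34324549,  0.27697563,  1.01538353])}
{'vertical_fov': 49.40705702936174, 'cx': 323.32084564165086, 'cy': 238.2553387355811, 'R': array([[-0.00897124, -0.99961318,  0.02632497],
       [-0.99231757,  0.00565107, -0.12358764],
       [ 0.12339107, -0.02723146, -0.99198442]]), 't': array([0.12845285, 0.50498417, 1.02257363])}
{'clock': 0.1, 'qpos': array([-1.21019254,  0.52195158, -0.0362952 ,  1.59991572,  0.02118965,
        1.02110721, -0.11277662]), 'qd': array([-0.00059468, -0.00227906, -0.00051873, -0.0027333 ,  0.00128325,
       -0.00047356,  0.00025632]), 'joint_efforts': array([ 3.31240393e-03, -9.28484488e+01,  1.98421128e+00, -3.70536518e+01,
        1.81108428e-02,  5.34670689e-03,  9.17483391e-06]), 'position': array([0.26092524, 0.56761306, 0.23079804]), 'tool_rot': array([-3.14059827e+00,  7.63029503e-05,  2.71076731e+00]), 'force': array([-0.2538898 , -0.64428968, -0.33842843]), 'moment': array([ 0.04866018,  0.02260357, -0.08077723]), 'finger_force': 0.0, 'grip_width': 0.08545428133888758}
```

View pics/top0.png

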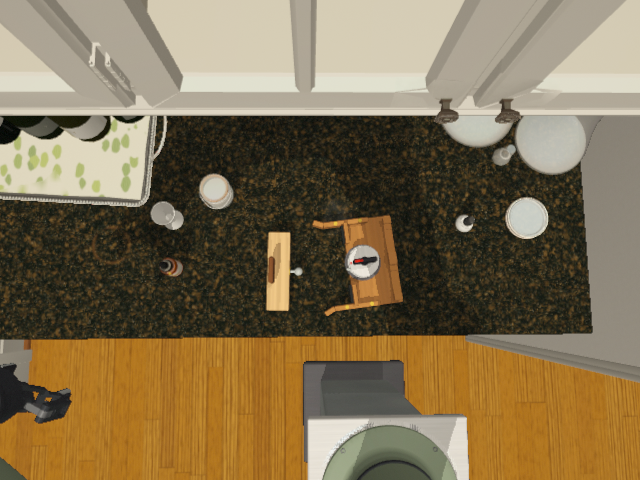

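View pics/scene0.png

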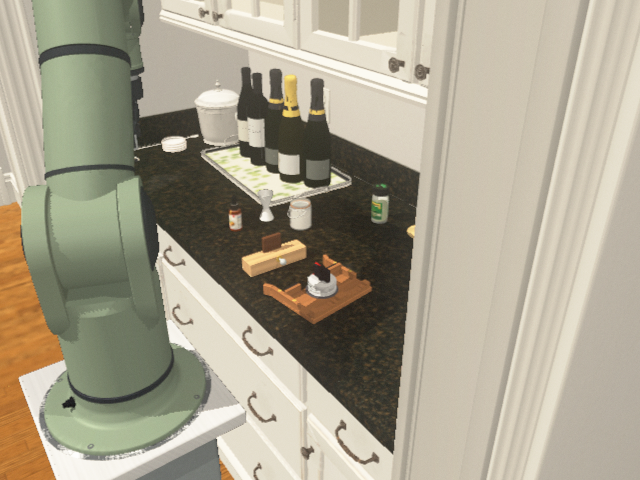

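Top view: rail centred near (279,271) with its ball at (297,271). Cam is near (363,262), and the bystanders are at left plus the stopper at (464,223). Next I'll enlarge and measure.

```bash
cat > h.py <<'E'
from workcell import bot
import numpy as np, cv2
from scipy.spatial.transform import Rotation as Ro
def ray(n,u,v,z):
    p=bot.camera_params(n); f=240/np.tan(np.radians(p["vertical_fov"]/2))
    d=p["R"].T@np.array([(u-p["cx"])/f,(v-p["cy"])/f,1]); c=-p["R"].T@p["t"]
    return c+d*(z-c[2])/d[2]
def proj(n,X):
    p=bot.camera_params(n); f=240/np.tan(np.radians(p["vertical_fov"]/2))
    q=p["R"]@np.array(X)+p["t"]; return np.array([p["cx"]+f*q[0]/q[2],p["cy"]+f*q[1]/q[2]])
E
python3 - <<'E'
from h import *
im=cv2.imread("pics/top0.png")
c=cv2.resize(im[205:320,255:415],None,fx=5,fy=5,interpolation=cv2.INTER_CUBIC)
cv2.imwrite("pics/c0.png",c)
hsv=cv2.cvtColor(im,cv2.COLOR_BGR2HSV)
for y,x in((285,285),(240,285),(275,271),(230,370),(290,390),(225,325),(262,355)): print(x,y,hsv[y,x])
for n,uv in dict(jig=(163,214),jar=(216,190),bott=(176,268),stop=(464,223),camdisc=(363,262)).items(): print(n,ray("top",*uv,0.04).round(3))
E
```

```text
285 285 [ 19 112 232]
285 240 [ 19 113 232]
271 275 [ 12 172 138]
370 230 [ 15 171 148]
390 290 [ 14 169 130]
325 225 [ 16 168 194]
355 262 [  0 172 132]
jig [0.555 0.444 0.04 ]
jar [0.604 0.34  0.04 ]
bott [0.447 0.416 0.04 ]
stop [ 0.534 -0.159  0.04 ]
camdisc [0.457 0.046 0.04 ]
```

View pics/c0.png

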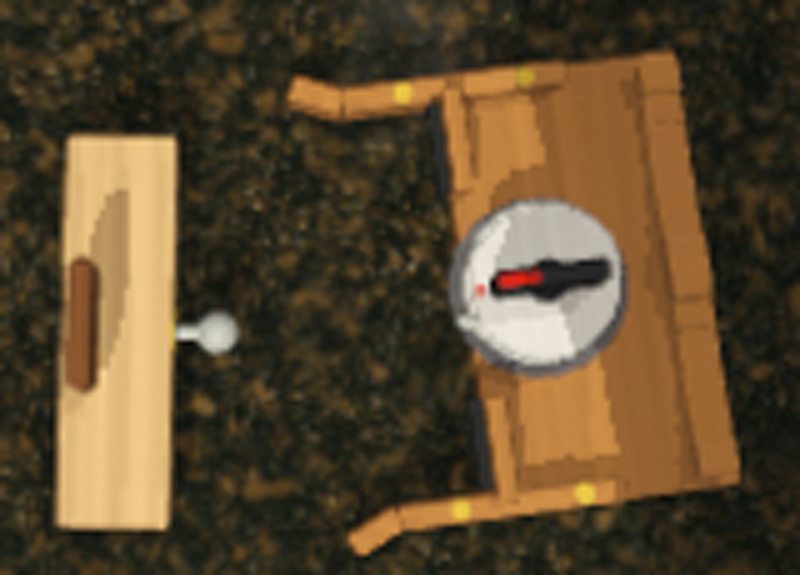

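The crop shows the rail (about 1° off the image axis), its tab, and the ball at (216,332). Rack has four yellow dowels on the cheeks, at (403,92), (527,76), (461,509) and (586,492), tilted about 7.4°, and the disc is centred near (538,288). Next come world positions.

```bash
python3 - <<'E'
from h import *
p=bot.camera_params("top"); print("cam",(-p["R"].T@p["t"]).round(3))
im=cv2.imread("pics/top0.png"); hsv=cv2.cvtColor(im,cv2.COLOR_BGR2HSV)
big=cv2.resize(im[205:320,255:415],None,fx=5,fy=5,interpolation=cv2.INTER_CUBIC); hb=cv2.cvtColor(big,cv2.COLOR_BGR2HSV)
uv=lambda X,Y:(255+(X+.5)/5-.5,205+(Y+.5)/5-.5)
def W(P,z): return np.array([ray("top",*uv(*q),z) for q in P])
def comps(m,amin):
    n,l,s,c=cv2.connectedComponentsWithStats(m.astype(np.uint8)); return [(s[i,4],c[i],l==i) for i in range(1,n) if s[i,4]>=amin]
H,S,V=cv2.split(hb)
print("yellow",[(a,c.round(1)) for a,c,_ in comps((H>22)&(H<34)&(S>150)&(V>150),60)])
d=np.array([(403,92),(527,76.),(461,509),(586,492)])
y=[c for a,c,_ in comps((H>22)&(H<34)&(S>150)&(V>150),60)]
if len(y)>=4:
    d=np.array([min(y,key=lambda c:np.hypot(*(c-q))) for q in d])
w=W(d,0.026); print(w.round(4)); ax=(w[1]-w[0])+(w[3]-w[2]); yaw=np.arctan2(ax[1],ax[0])
print("rack yaw",yaw,[np.arctan2(*(w[j]-w[i])[[1,0]]) for i,j in((0,1),(2,3))],"cross span",np.linalg.norm(w[0]-w[2]),"perp dir",np.arctan2(*(w[0]-w[2])[[1,0]])-np.pi/2)
mid=w.mean(0); e=np.array([np.cos(yaw),np.sin(yaw)])
# disc: grey bright
m=(S<60)&(V>110)&(np.arange(big.shape[1])[None]>430); m=cv2.morphologyEx(m.astype(np.uint8),cv2.MORPH_OPEN,np.ones((5,5)))
c=max(cv2.findContours(m,0,2)[0],key=cv2.contourArea); el=cv2.minEnclosingCircle(cv2.convexHull(c)); fe=cv2.fitEllipse(cv2.convexHull(c)); print(el,fe)
C=W([fe[0]],.04)[0]; r=W([(fe[0][0]+fe[1][0]/2,fe[0][1])],.04)[0]-C; print("disc",C,np.linalg.norm(r))
print("disc rel. dowel mid line: along %.4f lateral %.4f"%((C-mid)[:2]@e,(C-mid)[:2]@[-e[1],e[0]]))
# rail
m=((H>14)&(H<24)&(S>70)&(S<150)&(V>110)&(np.arange(big.shape[1])[None]<200)).astype(np.uint8)
c=max(cv2.findContours(m,0,2)[0],key=cv2.contourArea); R=cv2.minAreaRect(c); B=cv2.boxPoints(R); q=W(B,.034)
print("rail",q.round(4),"ctr",q.mean(0),[np.linalg.norm(q[i]-q[i-1]).round(4) for i in range(4)],[np.arctan2(*(q[i]-q[i-1])[[1,0]]).round(4) for i in range(4)])
# ball, tab
b=[(a,c) for a,c,_ in comps((S<60)&(V>130)&(np.arange(big.shape[1])[None]<260),100)]; print("ball",b,[W([c],.025)[0] for a,c in b])
t=[(a,c.round(1),W([c],.074)[0]) for a,c,_ in comps((H<15)&(S>140)&(V<160)&(V>60)&(np.arange(big.shape[1])[None]<130)&(np.arange(big.shape[0])[:,None]>240)&(np.arange(big.shape[0])[:,None]<410),400)]; print("tab",t)
b=[(a,c,W([c],.072)[0]) for a,c,_ in comps((V<60)&(np.hypot(np.arange(800)[None]-550,np.arange(575)[:,None]-275)<70)|((H<8)&(S>150)&(np.arange(800)[None]>490)&(np.arange(800)[None]<560)&(np.arange(575)[:,None]>240)&(np.arange(575)[:,None]<300)),500)]; print("wing",b)
E
```

```text
cam [0.376 0.153 1.073]
yellow [(np.int32(60), array([524.6,  75.6])), (np.int32(155), array([402.2,  92. ])), (np.int32(208), array([585. , 493.1])), (np.int32(168), array([461. , 510.2]))]
[[0.5375 0.1005 0.026 ]
 [0.544  0.0505 0.026 ]
 [0.3687 0.0791 0.026 ]
 [0.375  0.0293 0.026 ]]
rack yaw -1.4430414259594357 [np.float64(-1.441541860223541), np.float64(-1.4445497895484998)] cross span 0.17011419320397983 perp dir -1.444126968975434
((537.773193359375, 286.7566833496094), 88.53193664550781) ((537.88818359375, 283.4862060546875), (168.68043518066406, 172.54893493652344), 90.61224365234375)
disc [0.4579825  0.04809919 0.04      ] 0.03367037888566984
disc rel. dowel mid line: along 0.0168 lateral -0.0005
rail [[0.3632 0.2402 0.034 ]
 [0.5205 0.2372 0.034 ]
 [0.5191 0.1901 0.034 ]
 [0.3617 0.194  0.034 ]] ctr [0.44114444 0.21539438 0.034     ] [np.float64(0.0462), np.float64(0.1573), np.float64(0.0471), np.float64(0.1574)] [np.float64(1.5378), np.float64(-0.0193), np.float64(-1.6002), np.float64(3.1168)]
ball [(np.int32(1381), array([210.74800869, 333.42288197]))] [array([0.4399862 , 0.17856764, 0.025     ])]
tab [(np.int32(3405), array([ 81.8, 324.7]), array([0.44068557, 0.22664306, 0.074     ]))]
wing [(np.int32(2736), array([551.05153509, 277.98464912]), array([0.4575383 , 0.04623114, 0.072     ]))]
```

Dowels, disc and wing agree: cam axis is at about (0.4577, 0.047) with rack yaw −1.443. Rail centre is about (0.441, 0.2157) with x-axis yaw −1.593. The sizes match those given (170 mm between dowel lines, rail 157 × 46 mm). I'll write a helper that expresses targets in move units.

```bash
cat >> h.py <<'E'
E_=np.array([np.cos(-1.443),np.sin(-1.443),0]); N_=np.array([-E_[1],E_[0],0]); CAM=np.array([.4577,.0470,0])
def rack(x,y,z): return CAM+x*E_+y*N_+[0,0,z]
def go(P,yaw,P0=None,rpy0=None):
    s=bot.observe(); P0=s["position"] if P0 is None else P0; rpy0=s["tool_rot"] if rpy0 is None else rpy0
    A=Ro.from_euler("xyz",rpy0); B=Ro.from_euler("xyz",[np.pi,0,yaw])
    print((A.inv().apply(np.array(P)-P0)).round(4),((A.inv()*B).as_rotvec()/2/np.pi).round(4))
E
python3 - <<'E'
from h import *
go([.4408,.2272,.16],3.119)
go([.4408,.2272,.0405],3.119,[.4408,.2272,.16],[np.pi,0,3.119])
E
```

```text
[-0.3056 -0.2341  0.0711] [-0.0002 -0.     -0.065 ]
[ 0.     -0.      0.1195] [0. 0. 0.]
```

>>> move_arm([
  [[1,-0.15,-0.115,0.02,0,0,-0.03],[1,-0.3056,-0.2341,0.03,0,0,-0.065],[1,-0.3056,-0.2341,0.05,0,0,-0.065],[1,-0.3056,-0.2341,0.0711,0,0,-0.065],[1,-0.3056,-0.2341,0.0711,0,0,-0.065]],
], force=40)

```text
clock: 0.6
position: [0.3768, 0.348, 0.1922]
tool_rot: [3.142, 0.0, 3.119]
force: [1.3, 0.6, -0.4]
grip_width: 0.0856
finger_force: 0.0
```

```bash
python3 - <<'E'
from h import *
s=bot.observe(); print(s["position"],s["tool_rot"],s["qpos"].round(2))
go([.4408,.2272,.16],3.119)
E
```

```text
[0.37677499 0.34799012 0.19217483] [3.14150293e+00 8.21229254e-05 3.11935032e+00] [-0.78  0.4  -0.1   1.93  0.05  0.82  0.64]
[-0.0667 -0.1193  0.0322] [0.     0.     0.0001]
```

>>> move_arm([
  [[1,-0.0667,-0.1193,0.0322,0,0,0],[1,-0.0667,-0.1193,0.0322,0,0,0],[1,-0.0667,-0.1193,0.0322,0,0,0],[1,-0.0667,-0.1193,0.0322,0,0,0],[1,-0.0667,-0.1193,0.0322,0,0,0]],
])

```text
clock: 1.1
position: [0.4404, 0.2285, 0.16]
tool_rot: [-3.141, -0.001, 3.117]
force: [-0.2, 1.2, 0.2]
grip_width: 0.0853
finger_force: 0.0
```

```bash
python3 - <<'E'
from h import *
s=bot.observe(); print(s["position"],s["tool_rot"],s["qpos"].round(2))
go([.4408,.2272,.0405],3.119)
E
```

```text
[0.44037508 0.22847111 0.16004705] [-3.14123949e+00 -5.85770402e-04  3.11732884e+00] [-0.54  0.42 -0.07  2.    0.04  0.72  0.91]
[-0.0005 -0.0012  0.1195] [-0.0001 -0.0001 -0.0003]
```

>>> move_arm([
  [[1,0,0,0.05,0,0,0],[1,0,0,0.1,0,0,0],[1,0,0,0.1195,0,0,0],[1,0,0,0.1195,0,0,0],[1,0,0,0.1195,0,0,0]],
])

```text
clock: 1.6
position: [0.4401, 0.2302, 0.0414]
tool_rot: [3.141, -0.0, 3.12]
force: [-0.8, -0.1, -0.0]
grip_width: 0.0855
finger_force: 0.0
```

>>> move_arm([
  [[0,0,0,0,0,0,0],[0,0,0,0,0,0,0],[0,0,0,0,0,0,0],[0,0,0,0,0,0,0],[0,0,0,0,0,0,0]],
])

```text
clock: 2.1
position: [0.4404, 0.2293, 0.0411]
tool_rot: [3.141, 0.0, 3.119]
force: [0.1, -0.3, 0.4]
grip_width: 0.012
finger_force: 0.0
```

```bash
python3 - <<'E'
from h import *
s=bot.observe(); print(s["position"],s["tool_rot"],s["qpos"].round(2),s["force"],s["grip_width"],s["finger_force"])
E
```

```text
[0.44035014 0.22929252 0.04111602] [3.14130849e+00 4.20048628e-04 3.11908305e+00] [-0.56  0.63 -0.06  2.07  0.08  0.45  0.88] [ 0.11194566 -0.25167425  0.38459707] 0.011998378043548094 0.0
```

>>> move_arm([
  [[0,0,0,0,0,0,0],[0,0,0,0,0,0,0],[0,0,0,0,0,0,0]],
])

```text
clock: 2.4
position: [0.4403, 0.2293, 0.041]
tool_rot: [3.141, 0.0, 3.119]
force: [-1.0, -0.2, 5.3]
grip_width: 0.0089
finger_force: 45.4
```

```bash
python3 - <<'E'
from h import *
s=bot.observe(); print(s["position"],s["tool_rot"],s["force"],s["grip_width"],s["finger_force"])
go(rack(-.150,-.0006,.041),3.269)
E
```

```text
[0.44029299 0.22928191 0.04103595] [3.14144651e+00 2.09805649e-04 3.11909095e+00] [-0.96549086 -0.24364349  5.25977865] 0.008918350628130907 45.39992809295654
[ 0.0015 -0.0336  0.    ] [ 0.      0.     -0.0239]
```

>>> move_arm([
  [[0,0.001,-0.012,-0.0004,0,0,-0.008],[0,0.0015,-0.024,-0.0004,0,0,-0.016],[0,0.0015,-0.0336,-0.0004,0,0,-0.0239],[0,0.0015,-0.0336,-0.0004,0,0,-0.0239],[0,0.0015,-0.0336,-0.0004,0,0,-0.0239]],
])

```text
clock: 2.9
position: [0.4379, 0.1959, 0.0412]
tool_rot: [3.141, -0.0, -3.016]
force: [0.0, 0.8, -2.5]
grip_width: 0.0094
finger_force: 44.1
```

```bash
python3 - <<'E'
from h import *
s=bot.observe(); print(s["position"],s["tool_rot"],s["force"],s["moment"])
im=cv2.cvtColor(bot.grab_frame("top"),cv2.COLOR_RGB2BGR)
big=cv2.resize(im[205:320,255:415],None,fx=5,fy=5,interpolation=cv2.INTER_CUBIC)
cv2.imwrite("pics/c1.png",big)
def L(P,Q,z):
    f=lambda q:tuple(int(v) for v in ((proj("top",rack(*q,z))-[255,205]+.5)*5-.5))
    cv2.line(big,f(P),f(Q),(255,255,0),1)
go(rack(-.072-.010,-.0006,.041),3.269)
# overlay: axis line, cheek inner lines
L((-.18,0),(.08,0),.026); L((-.09,.08),(0,.08),.026); L((-.09,-.08),(0,-.08),.026)
cv2.imwrite("pics/c1o.png",big)
E
```

```text
[0.43794981 0.19586222 0.04115276] [ 3.14137454e+00 -1.69460501e-04 -3.01576821e+00] [ 0.04145681  0.80067775 -2.54032829] [ 0.05827169  0.0619868  -0.04469826]
[-0.0001 -0.0685  0.0001] [ 0.     -0.     -0.0002]
```

View pics/c1o.png

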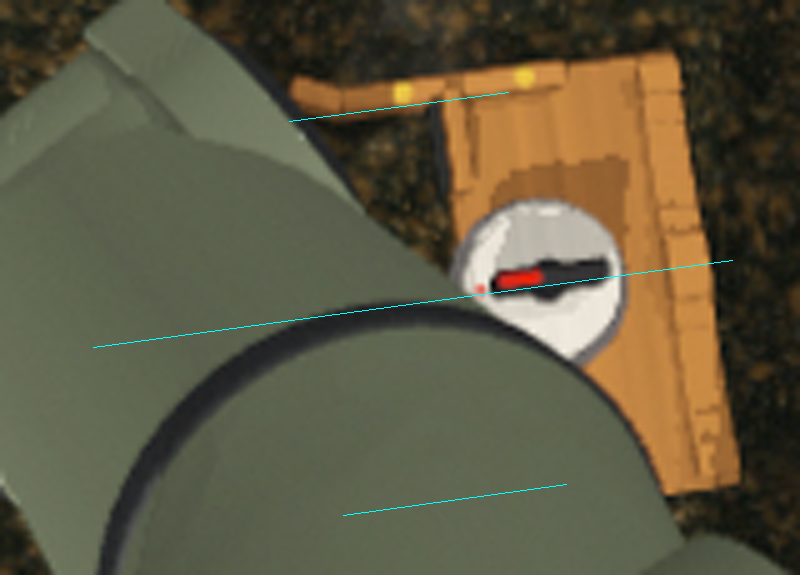

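The arm hides the rail in this view, but the projected axis and cheek lines fit the rack. I'll insert it by force feedback.

>>> move_arm([
  [[0,0,-0.011,0,0,0,0],[0,0,-0.022,0,0,0,0],[0,0,-0.033,0,0,0,0],[0,0,-0.044,0,0,0,0],[0,0,-0.052,0,0,0,0]],
])

```text
clock: 3.45
position: [0.4447, 0.1426, 0.0412]
tool_rot: [-3.141, -0.0, -3.015]
force: [-0.7, -0.3, -3.1]
grip_width: 0.0091
finger_force: 44.0
```

```bash
cat >> h.py <<'E'
def st():
    s=bot.observe(); d=s["position"]-CAM
    print("t",s["clock"],"rack x %.4f y %.4f z %.4f"%(d@E_,d@N_,d[2]),"rpy",s["tool_rot"].round(4),"F along %.1f lat %.1f z %.1f"%(s["force"]@E_,s["force"]@N_,s["force"][2]),"M",s["moment"].round(3),s["grip_width"],s["finger_force"])
E
python3 -c "
from h import *
st(); go(rack(-.077,-.0006,.041),3.269)
im=cv2.cvtColor(bot.grab_frame('scene'),cv2.COLOR_RGB2BGR)
cv2.imwrite('pics/s1.png',cv2.resize(im[180:340,210:400],None,fx=4,fy=3.75,interpolation=cv2.INTER_CUBIC))"
```

```text
t 3.45 rack x -0.0965 y -0.0007 z 0.0412 rpy [-3.1413e+00 -1.0000e-04 -3.0150e+00] F along 0.2 lat -0.8 z -3.1 M [ 0.099  0.022 -0.004] 0.009095645052578698 43.95260453224182
[-0.0001 -0.0195  0.0002] [-0.     -0.     -0.0001]
```

View pics/s1.png

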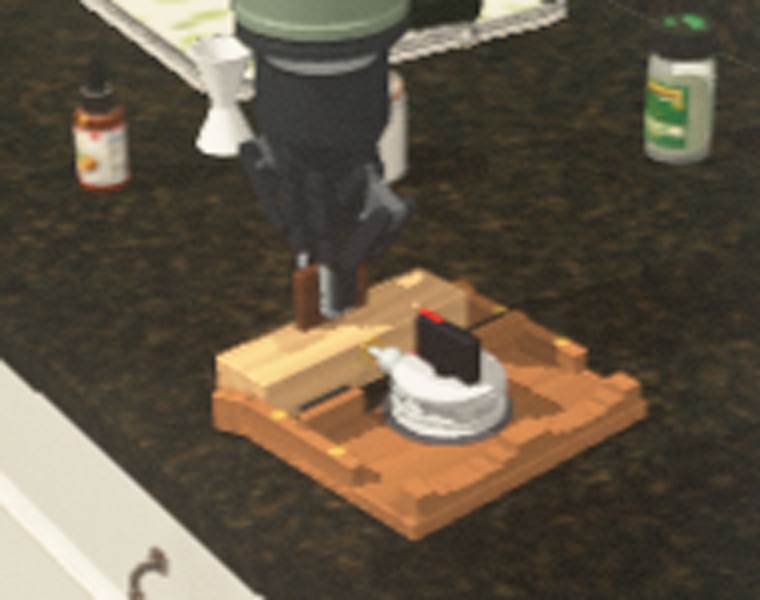

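The rail sits squarely between the cheeks with its stud just at the drum's mouth. The z force suggests it's being carried slightly, so I'll lower it a touch and go on in.

>>> move_arm([
  [[0,0,-0.005,0.0004,0,0,0],[0,0,-0.01,0.0004,0,0,0],[0,0,-0.015,0.0004,0,0,0],[0,0,-0.0195,0.0004,0,0,0],[0,0,-0.0195,0.0004,0,0,0]],
])

```text
clock: 4.0
position: [0.4474, 0.1242, 0.041]
tool_rot: [-3.142, 0.001, -3.014]
force: [0.5, -0.8, 6.0]
grip_width: 0.0098
finger_force: 45.5
```

```bash
python3 -c "
from h import *
st()"
```

```text
t 4.0 rack x -0.0779 y -0.0004 z 0.0410 rpy [-3.1415e+00  6.0000e-04 -3.0143e+00] F along 0.9 lat 0.4 z 6.0 M [-0.013 -0.085  0.062] 0.009758346597081451 45.523316860198975
```

>>> move_arm([
  [[0,0,-0.001,-0.0002,0,0,0],[0,0,-0.002,-0.0002,0,0,0],[0,0,-0.003,-0.0002,0,0,0],[0,0,-0.003,-0.0002,0,0,0]],
])

```text
clock: 4.4
position: [0.4475, 0.1217, 0.041]
tool_rot: [-3.142, 0.0, -3.014]
force: [-0.2, 1.7, 2.2]
grip_width: 0.0095
finger_force: 44.9
```

```bash
python3 -c "
from h import *
st()"
```

```text
t 4.4 rack x -0.0753 y -0.0006 z 0.0410 rpy [-3.1416  0.     -3.0139] F along -1.7 lat 0.0 z 2.2 M [0.459 0.023 0.016] 0.0094846730056936 44.914095997810364
```

>>> move_arm([
  [[0,0,-0.001,0,0,0,0],[0,0,-0.0015,0,0,0,0],[0,0,-0.0015,0,0,0,0]],
])

```text
clock: 4.7
position: [0.4476, 0.1202, 0.041]
tool_rot: [-3.142, 0.0, -3.014]
force: [0.2, 2.1, 3.6]
grip_width: 0.0096
finger_force: 44.9
```

```bash
python3 -c "
from h import *
st()"
```

```text
t 4.7 rack x -0.0739 y -0.0006 z 0.0410 rpy [-3.1416  0.     -3.0138] F along -2.0 lat 0.4 z 3.6 M [0.572 0.006 0.038] 0.009571204737372174 44.88680899143219
```

>>> move_arm([
  [[0,0,-0.001,0,0,0,0],[0,0,-0.0015,0,0,0,0],[0,0,-0.0015,0,0,0,0],[0,0,-0.0015,0,0,0,0]],
])

```text
clock: 5.1
position: [0.4478, 0.1187, 0.041]
tool_rot: [-3.141, -0.0, -3.014]
force: [0.5, 1.2, 2.5]
grip_width: 0.0091
finger_force: 45.0
```

```bash
python3 -c "
from h import *
st()"
```

```text
t 5.1 rack x -0.0724 y -0.0007 z 0.0410 rpy [-3.1415 -0.     -3.0139] F along -1.1 lat 0.6 z 2.5 M [ 0.566 -0.011  0.017] 0.009126735759494829 44.95468497276306
```

>>> move_arm([
  [[0,0,-0.0005,0,0,0,0],[0,0,-0.001,0,0,0,0],[0,0,-0.001,0,0,0,0]],
])

```text
clock: 5.4
position: [0.4479, 0.1177, 0.041]
tool_rot: [-3.142, -0.0, -3.014]
force: [-0.2, 1.6, 2.9]
grip_width: 0.0095
finger_force: 44.9
```

```bash
python3 -c "
from h import *
st()"
```

```text
t 5.4 rack x -0.0714 y -0.0007 z 0.0410 rpy [-3.1416 -0.     -3.0138] F along -1.6 lat 0.0 z 2.9 M [0.688 0.058 0.008] 0.009525788110822565 44.89347159862518
```

>>> move_arm([
  [[0,0,-0.0005,0,0,0,0],[0,0,-0.001,0,0,0,0],[0,0,-0.001,0,0,0,0]],
])

```text
clock: 5.7
position: [0.4481, 0.1167, 0.041]
tool_rot: [-3.142, -0.0, -3.014]
force: [-1.1, 2.2, 3.2]
grip_width: 0.0096
finger_force: 44.9
```

```bash
python3 -c "
from h import *
st()"
```

```text
t 5.7 rack x -0.0704 y -0.0007 z 0.0410 rpy [-3.1415 -0.     -3.0139] F along -2.3 lat -0.8 z 3.2 M [0.722 0.033 0.072] 0.009581595212301335 44.90822911262512
```

>>> move_arm([
  [[0,0,-0.0005,0,0,0,0],[0,0,-0.001,0,0,0,0],[0,0,-0.001,0,0,0,0]],
])

```text
clock: 6.0
position: [0.4482, 0.1157, 0.041]
tool_rot: [-3.142, -0.0, -3.014]
force: [-1.2, 1.5, 2.3]
grip_width: 0.0096
finger_force: 44.9
```

```bash
python3 -c "
from h import *
st()
im=cv2.cvtColor(bot.grab_frame('scene'),cv2.COLOR_RGB2BGR)
cv2.imwrite('pics/s2.png',cv2.resize(im[240:330,250:380],None,fx=6,fy=6,interpolation=cv2.INTER_CUBIC))"
```

```text
t 6.0 rack x -0.0694 y -0.0007 z 0.0410 rpy [-3.1416 -0.     -3.014 ] F along -1.6 lat -1.0 z 2.3 M [0.712 0.05  0.023] 0.009551008968299158 44.93339002132416
```

View pics/s2.png

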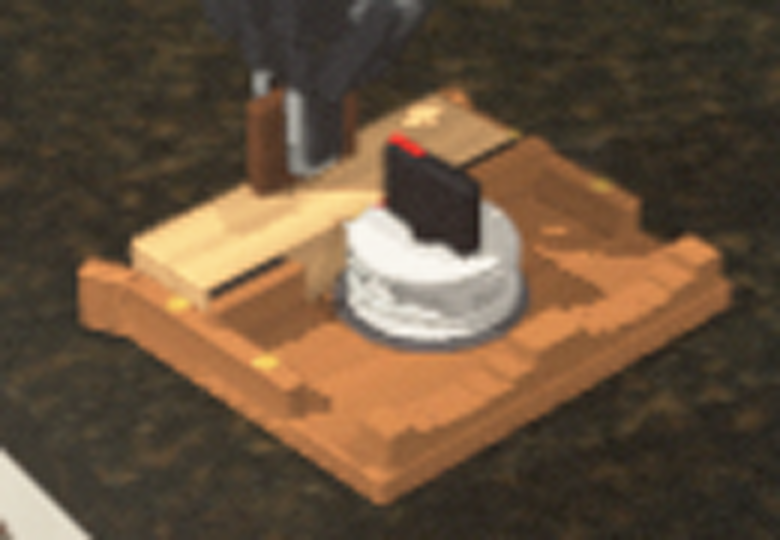

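The rail is right at the strips in this view, with the stud in the mouth. Contact force has not risen yet, so I'll advance in small steps.

>>> move_arm([
  [[0,0,-0.0005,0,0,0,0],[0,0,-0.001,0,0,0,0],[0,0,-0.001,0,0,0,0]],
])

```text
clock: 6.35
position: [0.4484, 0.115, 0.041]
tool_rot: [3.141, 0.0, -3.014]
force: [-0.2, 4.7, 2.3]
grip_width: 0.0093
finger_force: 44.9
```

```bash
python3 -c "
from h import *
st()"
```

```text
t 6.35 rack x -0.0686 y -0.0006 z 0.0410 rpy [ 3.1414e+00  2.0000e-04 -3.0138e+00] F along -4.7 lat 0.4 z 2.3 M [ 1.161  0.09  -0.072] 0.009310739010382728 44.87145960330963
```

>>> move_arm([
  [[0,0,-0.0005,0,0,0,0],[0,0,-0.0005,0,0,0,0],[0,0,-0.0005,0,0,0,0]],
])

```text
clock: 6.65
position: [0.4484, 0.1147, 0.041]
tool_rot: [3.141, 0.0, -3.014]
force: [-0.5, 5.8, 2.5]
grip_width: 0.0088
finger_force: 44.8
```

```bash
python3 -c "
from h import *
st()"
```

```text
t 6.65 rack x -0.0684 y -0.0006 z 0.0410 rpy [ 3.1412e+00  2.0000e-04 -3.0136e+00] F along -5.8 lat 0.2 z 2.5 M [ 1.503  0.154 -0.077] 0.008808071518457292 44.847553968429565
```

The strip is in contact: about 5 N, rising with travel. Releasing with a modest opening and lifting.

>>> move_arm([
  [[0.3,0,0,0,0,0,0],[0.3,0,0,0,0,0,0],[0.3,0,0,0,0,0,0],[0.3,0,0,-0.05,0,0,0],[0.3,0,0,-0.1,0,0,0]],
])

```text
clock: 7.15
position: [0.4472, 0.1138, 0.1411]
tool_rot: [-3.141, -0.004, -3.014]
force: [0.5, 0.2, 0.2]
grip_width: 0.0254
finger_force: 0.0
```

```bash
python3 -c "
from h import *
st(); print(bot.observe()['qpos'].round(2)); go(rack(0,0,.135),1.698)"
```

```text
t 7.15 rack x -0.0676 y -0.0019 z 0.1411 rpy [-3.1408 -0.0042 -3.0137] F along -0.1 lat 0.5 z 0.2 M [-0.021 -0.055 -0.007] 0.025404057137119802 0.0
[-0.24  0.41 -0.17  2.09  0.11  0.65  1.21]
[-0.0019 -0.0676  0.0062] [-0.0006 -0.0004  0.2501]
```

>>> move_arm([
  [[0.6,-0.0019,-0.03,0.0062,0,0,0.023],[0.6,-0.0019,-0.0676,0.0062,-0.0002,-0.0001,0.046],[0.6,-0.0019,-0.0676,0.0062,-0.0002,-0.0002,0.069],[0.6,-0.0019,-0.0676,0.0062,-0.0003,-0.0002,0.092],[0.6,-0.0019,-0.0676,0.0062,-0.0003,-0.0002,0.115]],
])

```text
clock: 7.65
position: [0.4588, 0.0469, 0.1348]
tool_rot: [3.14, 0.0, 2.54]
force: [0.4, 0.8, -0.1]
grip_width: 0.0516
finger_force: 0.0
```

```bash
python3 -c "
from h import *
st(); go(rack(0,0,.135),1.698)"
```

```text
t 7.65 rack x 0.0002 y 0.0010 z 0.1348 rpy [3.1397e+00 5.0000e-04 2.5398e+00] F along -0.7 lat 0.5 z -0.1 M [-0.006  0.049 -0.014] 0.051617995565737755 0.0
[ 0.0009 -0.0005 -0.0002] [ 3.00e-04 -1.00e-04  1.34e-01]
```

>>> move_arm([
  [[0.6,0.0004,-0.0002,0,0,0,0.023],[0.6,0.0009,-0.0005,0,0,0,0.046],[0.6,0.0009,-0.0005,0,0.0002,0,0.069],[0.6,0.0009,-0.0005,0,0.0003,-0.0001,0.092],[0.6,0.0009,-0.0005,0,0.0003,-0.0001,0.115]],
])

```text
clock: 8.15
position: [0.4577, 0.0474, 0.1348]
tool_rot: [3.142, 0.0, 1.818]
force: [-0.3, 0.7, 1.4]
grip_width: 0.0514
finger_force: 0.0
```

```bash
python3 -c "
from h import *
st(); go(rack(0,0,.135),1.698); print(bot.observe()['qpos'].round(2))
for n,r in (('top',(205,320,255,415)),('scene',(240,330,250,380))):
    im=cv2.cvtColor(bot.grab_frame(n),cv2.COLOR_RGB2BGR)
    cv2.imwrite('pics/%s3.png'%n,cv2.resize(im[r[0]:r[1],r[2]:r[3]],None,fx=5,fy=5,interpolation=cv2.INTER_CUBIC))"
```

```text
t 8.15 rack x -0.0004 y 0.0000 z 0.1348 rpy [3.1415e+00 3.0000e-04 1.8180e+00] F along -0.7 lat -0.2 z 1.4 M [-0.053  0.065 -0.036] 0.05141448682987488 0.0
[-0.0004 -0.0001 -0.0002] [0.     0.0001 0.0191]
[-0.41  0.42  0.23  2.12 -0.16  0.61  0.18]
```

View pics/top3.png

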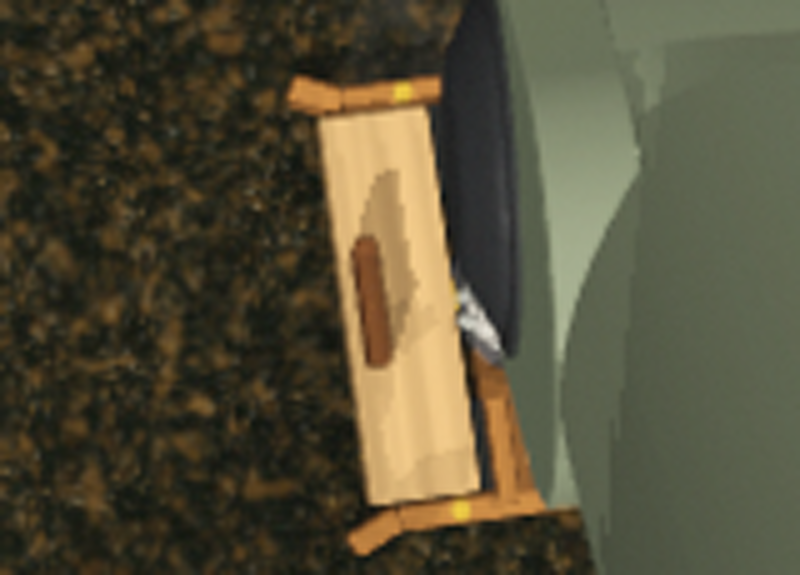

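View pics/scene3.png

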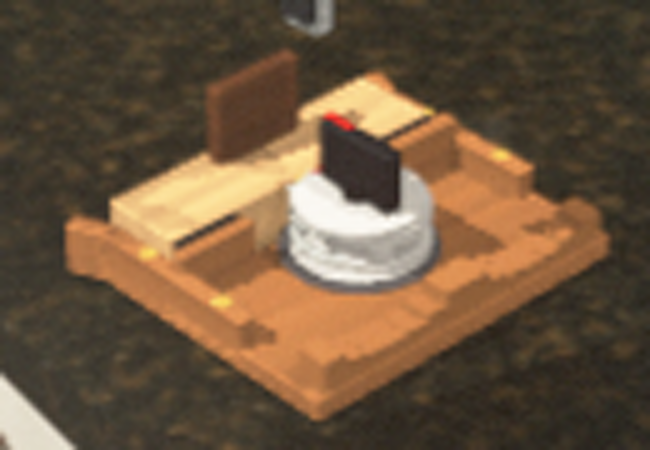

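The rail is home and square, both strips touch, and the stud is in the mouth with the wing still near 0. Next I'll finish aligning and descend on the wing.

>>> move_arm([
  [[0.6,-0.0004,-0.0001,0,0,0,0.0191],[0.6,-0.0004,-0.0001,0.03,0,0,0.0191],[0.6,-0.0004,-0.0001,0.065,0,0,0.0191],[0.6,-0.0004,-0.0001,0.089,0,0,0.0191],[0.6,-0.0004,-0.0001,0.089,0,0,0.0191]],
])

```text
clock: 8.75
position: [0.4563, 0.0468, 0.0436]
tool_rot: [-3.138, 0.0, 1.708]
force: [-0.0, 0.6, 0.1]
grip_width: 0.051
finger_force: 0.0
```

```bash
python3 -c "
from h import *
st(); go(rack(0,0,.0455),1.698)"
```

```text
t 8.75 rack x 0.0000 y -0.0014 z 0.0436 rpy [-3.1376e+00  3.0000e-04  1.7081e+00] F along -0.6 lat 0.1 z 0.1 M [ 0.005 -0.014  0.01 ] 0.05104885888884479 0.0
[-0.      0.0014 -0.0019] [-0.0006  0.      0.0016]
```

>>> move_arm([
  [[0.1,0,0,0,0,0,0],[0.1,0,0,0,0,0,0],[0,0,0,0,0,0,0],[0,0,0,0,0,0,0],[0,0,0,0,0,0,0]],
], force=30)

```text
clock: 9.25
position: [0.4594, 0.0474, 0.0471]
tool_rot: [3.138, -0.0, 1.705]
force: [4.3, -1.3, 10.8]
grip_width: 0.0157
finger_force: 29.8
```

```bash
python3 -c "
from h import *
st()"
```

```text
t 9.25 rack x -0.0002 y 0.0017 z 0.0471 rpy [ 3.1376 -0.      1.7047] F along 1.8 lat 4.1 z 10.8 M [-0.114 -0.811  0.027] 0.01571968489289152 29.79127585887909
```

>>> move_arm([
  [[0,0,0,0,0,0,0],[0,0,0,0,0,0,0],[0,0,0,0,0,0,0]],
])

```text
clock: 9.55
position: [0.4594, 0.0474, 0.0471]
tool_rot: [3.138, -0.0, 1.705]
force: [3.2, -0.3, 9.6]
grip_width: 0.0153
finger_force: 29.8
```

```bash
python3 -c "
from h import *
st()
im=cv2.cvtColor(bot.grab_frame('scene'),cv2.COLOR_RGB2BGR)
cv2.imwrite('pics/s4.png',cv2.resize(im[235:315,270:370],None,fx=7,fy=7,interpolation=cv2.INTER_CUBIC))"
```

```text
t 9.55 rack x -0.0002 y 0.0018 z 0.0471 rpy [ 3.1376 -0.      1.7047] F along 0.7 lat 3.2 z 9.6 M [-0.17  -0.793  0.028] 0.015285170009146797 29.810235500335693
```

View pics/s4.png

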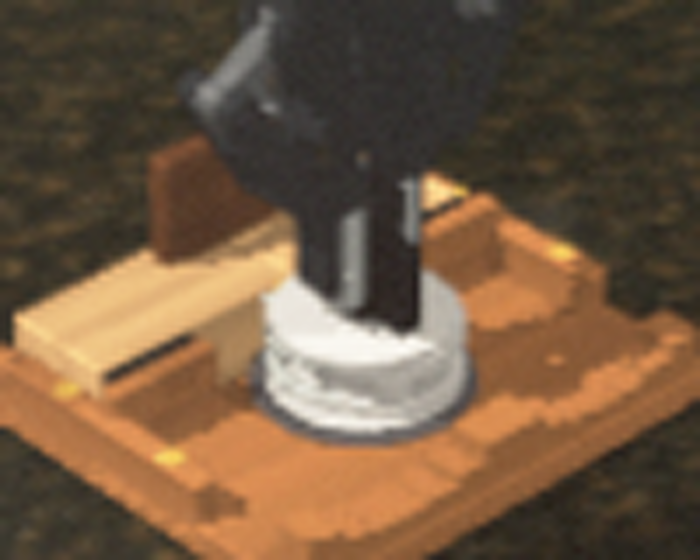

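Fingers straddle the wing, but the 15 mm width and 10 N vertical force hint at a thicker hub near its foot. I'll open, grip 7 mm higher and compare.

>>> move_arm([
  [[0.35,0,0,0,0,0,0],[0.35,0,0,0,0,0,0],[0.35,0,0,-0.007,0,0,0],[0.35,0,0,-0.007,0,0,0]],
])

```text
clock: 10.0
position: [0.4581, 0.0473, 0.0536]
tool_rot: [3.141, 0.0, 1.704]
force: [-0.2, 0.3, -0.3]
grip_width: 0.0296
finger_force: 0.0
```

```bash
python3 -c "
from h import *
st(); go(rack(0,0.001,.053),1.698)"
```

```text
t 10.0 rack x -0.0002 y 0.0004 z 0.0536 rpy [3.1405 0.     1.7043] F along -0.3 lat -0.2 z -0.3 M [-0.05  -0.009 -0.039] 0.02956184539400355 0.0
[-0.0002  0.0006  0.0006] [0.0002 0.     0.001 ]
```

>>> move_arm([
  [[0,0,0,0,0,0,0],[0,0,0,0,0,0,0],[0,0,0,0,0,0,0],[0,0,0,0,0,0,0]],
])

```text
clock: 10.4
position: [0.4593, 0.0475, 0.0532]
tool_rot: [3.138, 0.0, 1.704]
force: [6.7, 2.0, 3.8]
grip_width: 0.0092
finger_force: 33.8
```

```bash
python3 -c "
from h import *
st(); go(rack(0,0.001,.053),1.698)"
```

```text
t 10.4 rack x -0.0003 y 0.0017 z 0.0532 rpy [3.1383e+00 1.0000e-04 1.7044e+00] F along -1.1 lat 6.9 z 3.8 M [ 2.750e-01 -1.106e+00 -1.000e-03] 0.009237223442026408 33.840311765670776
[-0.0003 -0.0007  0.0002] [0.0005 0.     0.001 ]
```

Now 9.2 mm: cleanly on the wing. I'll recentre about 1.3 mm sideways to drop the side load, then turn clockwise.

>>> move_arm([
  [[0,0,0.0013,0,0,0,0],[0,0,0.0013,0,0,0,0],[0,0,0.0013,0,0,0,0.015],[0,0,0.0013,0,0,0,0.03],[0,0,0.0013,0,0,0,0.03]],
], force=50)

```text
clock: 10.9
position: [0.4598, 0.0475, 0.0532]
tool_rot: [3.14, -0.0, 1.512]
force: [0.2, 0.6, 12.8]
grip_width: 0.0086
finger_force: 54.7
```

```bash
python3 -c "
from h import *
st(); st()"
```

```text
t 10.9 rack x -0.0003 y 0.0021 z 0.0532 rpy [ 3.1399e+00 -2.0000e-04  1.5121e+00] F along -0.6 lat 0.3 z 12.8 M [0.069 0.138 0.039] 0.008601189509633907 54.74659502506256
t 10.9 rack x -0.0003 y 0.0021 z 0.0532 rpy [ 3.1399e+00 -2.0000e-04  1.5121e+00] F along -0.6 lat 0.3 z 12.8 M [0.069 0.138 0.039] 0.008601189509633907 54.74659502506256
```

>>> move_arm([
  [[0,0,0,-0.0008,0,0,0.016],[0,0,0,-0.0008,0,0,0.032],[0,0,0,-0.0008,0,0,0.032]],
])

```text
clock: 11.2
position: [0.4601, 0.0475, 0.0533]
tool_rot: [3.14, 0.0, 1.311]
force: [8.1, 1.1, -12.2]
grip_width: 0.0086
finger_force: 51.3
```

```bash
python3 -c "
from h import *
st()"
```

```text
t 11.2 rack x -0.0002 y 0.0024 z 0.0533 rpy [3.1396 0.     1.311 ] F along -0.1 lat 8.2 z -12.2 M [ 0.111 -1.463  0.022] 0.008587898467235608 51.334771513938904
```

>>> move_arm([
  [[0,0,0,0,0,0,0.012],[0,0,0,0,0,0,0.016],[0,0,0,0,0,0,0.016]],
])

```text
clock: 11.5
position: [0.4602, 0.0474, 0.0534]
tool_rot: [3.139, -0.0, 1.213]
force: [9.0, -0.4, -13.7]
grip_width: 0.0088
finger_force: 51.0
```

```bash
python3 -c "
from h import *
st()"
```

```text
t 11.5 rack x -0.0001 y 0.0026 z 0.0534 rpy [ 3.1393e+00 -3.0000e-04  1.2133e+00] F along 1.6 lat 8.9 z -13.7 M [ 0.143 -1.651  0.015] 0.008842578272846994 50.99074065685272
```

>>> move_arm([
  [[0,0.0005,0.0009,0.0004,0,0,0],[0,0.0005,0.0009,0.0004,0,0,0.01],[0,0.0005,0.0009,0.0004,0,0,0.016],[0,0.0005,0.0009,0.0004,0,0,0.016]],
])

```text
clock: 11.9
position: [0.4605, 0.0474, 0.0533]
tool_rot: [3.141, -0.0, 1.113]
force: [4.1, -1.7, 2.7]
grip_width: 0.0089
finger_force: 53.2
```

```bash
python3 -c "
from h import *
st()"
```

```text
t 11.9 rack x -0.0001 y 0.0028 z 0.0533 rpy [ 3.1405e+00 -1.0000e-04  1.1128e+00] F along 2.2 lat 3.8 z 2.7 M [-0.33  -0.36   0.041] 0.008857605355729761 53.247660398483276
```

>>> move_arm([
  [[0,0,0,0,0,0,0.008],[0,0,0,0,0,0,0.012],[0,0,0,0,0,0,0.012]],
])

```text
clock: 12.2
position: [0.4606, 0.0474, 0.0533]
tool_rot: [3.14, -0.0, 1.038]
force: [5.9, -3.0, 0.4]
grip_width: 0.0088
finger_force: 53.0
```

```bash
python3 -c "
from h import *
st()"
```

```text
t 12.2 rack x -0.0000 y 0.0029 z 0.0533 rpy [ 3.1404e+00 -3.0000e-04  1.0382e+00] F along 3.7 lat 5.4 z 0.4 M [-0.518 -0.808 -0.059] 0.008809513544407765 53.02568256855011
```

>>> move_arm([
  [[0,0,0.0007,0,0,0,0],[0,0,0.0007,0,0,0,0.008],[0,0,0.0007,0,0,0,0.012],[0,0,0.0007,0,0,0,0.012]],
])

```text
clock: 12.6
position: [0.4608, 0.0473, 0.0532]
tool_rot: [3.141, -0.0, 0.963]
force: [1.6, -0.2, 5.4]
grip_width: 0.009
finger_force: 53.6
```

```bash
cat >> h.py <<'E'
def avg(k=6):
    M=[];F=[]
    for i in range(k):
        im=bot.grab_frame("top"); s=bot.observe(); M.append(s["moment"]); F.append(s["force"])
    M=np.array(M);F=np.array(F); y=s["tool_rot"][2]; A=Ro.from_euler("xyz",s["tool_rot"])
    print("t %.2f"%s["clock"],"cam~%.3f"%(1.704-y),"Mz %.3f +- %.3f"%(M[:,2].mean(),M[:,2].std()),"F tool",A.inv().apply(F.mean(0)).round(1),"j7",s["joint_efforts"][6].round(3),"grip",s["grip_width"].round(4))
    b=cv2.cvtColor(im,cv2.COLOR_RGB2BGR)[205:320,255:415]; h=cv2.cvtColor(cv2.resize(b,None,fx=5,fy=5,interpolation=cv2.INTER_CUBIC),cv2.COLOR_BGR2HSV)
    H,S,V=cv2.split(h); m=((H<15)&(S>140)&(V<160)&(V>60)).astype(np.uint8); m[:,:330]=0; m[:,420:]=0; m[:220]=0; m[390:]=0
    n,l,s_,c=cv2.connectedComponentsWithStats(m)
    if n>1:
        j=1+np.argmax(s_[1:,4]); q=ray("top",255+(c[j][0]+.5)/5-.5,205+(c[j][1]+.5)/5-.5,.074)-CAM; print("tab",s_[j,4],"rack x %.4f y %.4f"%(q@E_,q@N_))
E
python3 -c "
from h import *
avg()"
```

```text
Traceback (most recent call last):
  File "h.py", line 25, in avg
    print("t %.2f"%s["clock"],"cam~%.3f"%(1.704-y),"Mz %.3f +- %.3f"%(M[:,2].mean(),M[:,2].std()),"F tool",A.inv().apply(F.mean(0)).round(1),"j7",s["joint_efforts"][6].round(3),"grip",s["grip_width"].round(4))
                                                                                                                                                                                        ^^^^^^^^^^^^^^^^^^^^^
AttributeError: 'float' object has no attribute 'round'
```

```bash
sed -i 's/s\["grip_width"\].round(4)/s["grip_width"]/' h.py; python3 -c "
from h import *
avg()"
```

```text
t 13.20 cam~0.741 Mz 0.039 +- 0.011 F tool [ 1.2  0.5 -5. ] j7 -0.026 grip 0.009002362246879596
tab 3205 rack x -0.0696 y 0.0000
```

>>> move_arm([
  [[0,0,0.0002,0,0,0,0.008],[0,0,0.0002,0,0,0,0.012],[0,0,0.0002,0,0,0,0.012]],
])

```text
clock: 13.5
position: [0.4609, 0.0472, 0.0532]
tool_rot: [3.141, -0.0, 0.887]
force: [0.7, 0.2, 6.1]
grip_width: 0.0087
finger_force: 53.8
```

```bash
python3 -c "
from h import *
avg()"
```

```text
t 13.80 cam~0.816 Mz -0.031 +- 0.014 F tool [ 0.5  0.3 -5.7] j7 0.037 grip 0.009004316238879952
tab 3203 rack x -0.0696 y 0.0001
```

>>> move_arm([
  [[0,0,0.0001,0.0002,0,0,0.008],[0,0,0.0001,0.0002,0,0,0.012],[0,0,0.0001,0.0002,0,0,0.012]],
])

```text
clock: 14.1
position: [0.461, 0.0471, 0.0532]
tool_rot: [3.141, -0.0, 0.812]
force: [-0.1, -0.3, 11.7]
grip_width: 0.0089
finger_force: 54.6
```

```bash
python3 -c "
from h import *
avg()"
```

```text
t 14.40 cam~0.892 Mz -0.056 +- 0.028 F tool [  0.1  -0.4 -11.2] j7 0.039 grip 0.008600521027845481
tab 3181 rack x -0.0696 y -0.0001
```

>>> move_arm([
  [[0,0,0.0001,0,0,0,0.008],[0,0,0.0001,0,0,0,0.012],[0,0,0.0001,0,0,0,0.012]],
])

```text
clock: 14.7
position: [0.4611, 0.047, 0.0532]
tool_rot: [3.141, -0.0, 0.736]
force: [-0.0, 0.1, 12.0]
grip_width: 0.0088
finger_force: 54.6
```

```bash
python3 -c "
from h import *
avg()"
```

```text
t 15.00 cam~0.967 Mz -0.040 +- 0.021 F tool [ -0.2   0.1 -11.1] j7 0.034 grip 0.008459508771205295
tab 3190 rack x -0.0696 y -0.0000
```

>>> move_arm([
  [[0,0,0.0001,-0.0003,0,0,0.005],[0,0,0.0001,-0.0003,0,0,0.01],[0,0,0.0001,-0.0003,0,0,0.01]],
])

```text
clock: 15.3
position: [0.4612, 0.0469, 0.0533]
tool_rot: [3.141, -0.0, 0.673]
force: [2.1, 0.0, 2.7]
grip_width: 0.0088
finger_force: 53.3
```

```bash
python3 -c "
from h import *
avg()"
```

```text
t 15.60 cam~1.030 Mz -0.014 +- 0.023 F tool [ 2.1  1.  -0.9] j7 0.007 grip 0.008905759583313426
tab 3167 rack x -0.0696 y 0.0001
```

>>> move_arm([
  [[0,0,0.0001,0,0,0,0.005],[0,0,0.0001,0,0,0,0.01],[0,0,0.0001,0,0,0,0.01]],
])

```text
clock: 15.9
position: [0.4613, 0.0468, 0.0533]
tool_rot: [3.141, -0.0, 0.609]
force: [2.2, 0.4, -0.4]
grip_width: 0.0087
finger_force: 52.9
```

```bash
python3 -c "
from h import *
avg()"
```

```text
t 16.20 cam~1.093 Mz -0.035 +- 0.026 F tool [2.4 1.  1.7] j7 0.023 grip 0.008399521420780981
tab 3203 rack x -0.0695 y -0.0000
```

>>> move_arm([
  [[0,0.0002,0.0001,0,0,0,0.005],[0,0.0002,0.0001,0,0,0,0.01],[0,0.0002,0.0001,0,0,0,0.01]],
])

```text
clock: 16.5
position: [0.4614, 0.0467, 0.0533]
tool_rot: [3.141, -0.0, 0.546]
force: [0.6, -0.8, 0.0]
grip_width: 0.0086
finger_force: 52.9
```

```bash
python3 -c "
from h import *
avg()"
```

```text
t 16.80 cam~1.156 Mz -0.048 +- 0.007 F tool [0.7 1.5 1.1] j7 0.03 grip 0.008565082877448832
tab 3200 rack x -0.0693 y 0.0006
```

>>> move_arm([
  [[0,0.0002,0.0001,0,0,0,0.004],[0,0.0002,0.0001,0,0,0,0.008],[0,0.0002,0.0001,0,0,0,0.008]],
])

```text
clock: 17.1
position: [0.4615, 0.0467, 0.0533]
tool_rot: [3.141, 0.0, 0.496]
force: [-1.8, -2.8, 1.6]
grip_width: 0.0085
finger_force: 53.1
```

```bash
python3 -c "
from h import *
avg()"
```

```text
t 17.40 cam~1.206 Mz -0.042 +- 0.026 F tool [-4.   1.7 -1.1] j7 0.014 grip 0.008613186309586261
tab 3135 rack x -0.0692 y 0.0012
```

>>> move_arm([
  [[0,-0.0002,0.0001,0,0,0,0.003],[0,-0.0002,0.0001,0,0,0,0.006],[0,-0.0002,0.0001,0,0,0,0.006]],
])

```text
clock: 17.7
position: [0.4615, 0.0466, 0.0533]
tool_rot: [3.141, -0.0, 0.459]
force: [-3.6, -3.6, -0.1]
grip_width: 0.0086
finger_force: 53.0
```

```bash
python3 -c "
from h import *
avg()"
```

```text
t 18.00 cam~1.244 Mz -0.006 +- 0.024 F tool [-4.6  1.4  0.3] j7 -0.01 grip 0.009188270127604937
tab 3038 rack x -0.0693 y 0.0023
```

>>> move_arm([
  [[0,-0.0002,0.0001,0,0,0,0.003],[0,-0.0002,0.0001,0,0,0,0.006],[0,-0.0002,0.0001,0,0,0,0.006]],
])

```text
clock: 18.3
position: [0.4615, 0.0465, 0.0533]
tool_rot: [3.141, -0.0, 0.421]
force: [-2.1, -2.7, -2.4]
grip_width: 0.0089
finger_force: 52.6
```

```bash
python3 -c "
from h import *
avg()"
```

```text
t 18.60 cam~1.281 Mz 0.025 +- 0.020 F tool [-2.6  1.1  3.4] j7 -0.029 grip 0.008779575101317764
tab 2952 rack x -0.0694 y 0.0035
```

Moment is starting to climb, from about −0.04 to +0.025. Onset was around 1.21 rad. Fine steps from here.

>>> move_arm([
  [[0,0,0,0,0,0,0.003],[0,0,0,0,0,0,0.006],[0,0,0,0,0,0,0.006]],
])

```text
clock: 18.9
position: [0.4615, 0.0465, 0.0533]
tool_rot: [3.141, -0.001, 0.384]
force: [-0.3, -1.7, -3.4]
grip_width: 0.0087
finger_force: 52.4
```

```bash
python3 -c "
from h import *
avg()"
```

```text
t 19.20 cam~1.319 Mz 0.040 +- 0.021 F tool [-1.   1.2  5.2] j7 -0.058 grip 0.008399888326433782
tab 2752 rack x -0.0694 y 0.0049
```

>>> move_arm([
  [[0,0,0,0,0,0,0.003],[0,0,0,0,0,0,0.005],[0,0,0,0,0,0,0.005]],
])

```text
clock: 19.5
position: [0.4615, 0.0464, 0.0533]
tool_rot: [3.141, -0.0, 0.353]
force: [-0.6, -1.6, -4.6]
grip_width: 0.0085
finger_force: 52.2
```

```bash
python3 -c "
from h import *
avg(10); cv2.imwrite('pics/s5.png',cv2.resize(cv2.cvtColor(bot.grab_frame('scene'),cv2.COLOR_RGB2BGR)[235:315,260:370],None,fx=6,fy=6,interpolation=cv2.INTER_CUBIC))"
```

```text
t 20.00 cam~1.351 Mz 0.116 +- 0.027 F tool [-0.4  1.9  5.9] j7 -0.136 grip 0.00865801515528614
tab 2588 rack x -0.0693 y 0.0063
```

>>> move_arm([
  [[0,0,0,0,0,0,0.002],[0,0,0,0,0,0,0.004],[0,0,0,0,0,0,0.004]],
])

```text
clock: 20.35
position: [0.4615, 0.0464, 0.0533]
tool_rot: [3.141, -0.0, 0.327]
force: [0.5, -2.9, -6.3]
grip_width: 0.0085
finger_force: 52.0
```

```bash
python3 -c "
from h import *
avg(10)"
```

```text
t 20.85 cam~1.376 Mz 0.139 +- 0.014 F tool [0.1 3.1 7. ] j7 -0.14 grip 0.008867577678015852
tab 2432 rack x -0.0692 y 0.0073
```

>>> move_arm([
  [[0,0,0,0,0,0,0.0015],[0,0,0,0,0,0,0.003],[0,0,0,0,0,0,0.003]],
])

```text
clock: 21.15
position: [0.4615, 0.0464, 0.0533]
tool_rot: [3.141, -0.0, 0.309]
force: [1.0, -4.4, -5.7]
grip_width: 0.0089
finger_force: 52.0
```

```bash
python3 -c "
from h import *
avg(10)"
```

```text
t 21.65 cam~1.395 Mz 0.205 +- 0.020 F tool [0.4 4.4 7.1] j7 -0.214 grip 0.008675435451041208
tab 2295 rack x -0.0692 y 0.0083
```

Moment is about 0.2 N m, so the joint is firm. Releasing and lifting.

>>> move_arm([
  [[0.3,0,0,0,0,0,0],[0.3,0,0,0,0,0,0],[0.3,0,0,0,0,0,0],[0.3,0,0,-0.05,0,0,0],[0.3,0,0,-0.1,0,0,0]],
])

```text
clock: 22.15
position: [0.4604, 0.0459, 0.154]
tool_rot: [3.141, 0.003, 0.308]
force: [0.6, 1.5, 0.7]
grip_width: 0.0256
finger_force: 0.0
```

>>> move_arm([
  [[0.3,0,0,-0.1,0,0,0],[0.3,0,0,-0.1,0,0,0],[0.3,0,0,-0.1,0,0,0]],
])

```text
clock: 22.45
position: [0.4633, 0.0467, 0.258]
tool_rot: [-3.141, -0.008, 0.309]
force: [1.4, 0.3, -0.0]
grip_width: 0.0256
finger_force: 0.0
```

```bash
python3 -c "
from h import *
st(); avg(2); im=cv2.cvtColor(bot.grab_frame('scene'),cv2.COLOR_RGB2BGR)
cv2.imwrite('pics/s6.png',cv2.resize(im[180:340,210:400],None,fx=4,fy=3.75,interpolation=cv2.INTER_CUBIC))"
```

```text
t 22.45 rack x 0.0010 y 0.0055 z 0.2580 rpy [-3.1406 -0.0075  0.3094] F along -0.2 lat 1.4 z -0.0 M [ 0.074 -0.052  0.017] 0.025600511785931677 0.0
t 22.55 cam~1.393 Mz 0.016 +- 0.024 F tool [-0.2  0.1  0.5] j7 -0.329 grip 0.02572871906299402
tab 3227 rack x -0.0687 y 0.0023
```

View pics/s6.png

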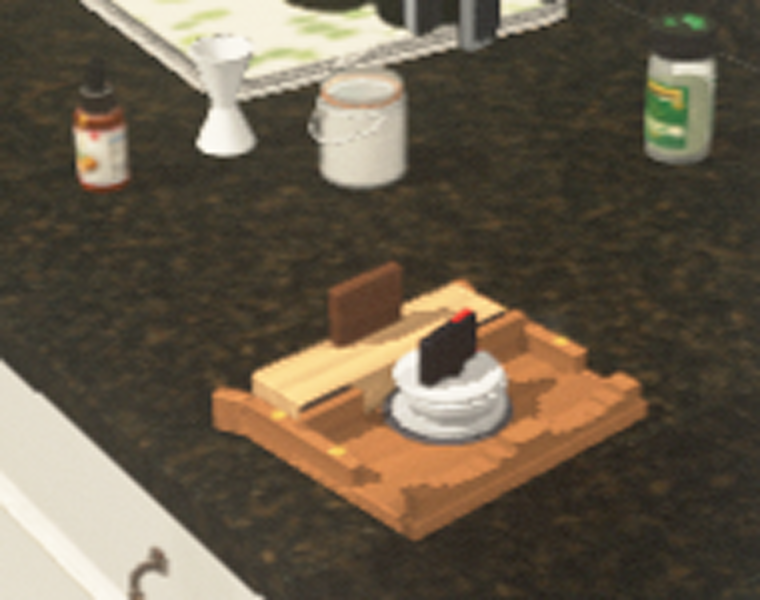

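The final view shows the rail clamped against the strips, with the wing turned about 80° and the bystanders standing. The tab has moved 0.9 mm inward from touch, which means about 9 N and agrees with the moment. Handing in.

```bash
python3 -c "
from workcell import bot
print(bot.job_done())"
```

```text
the job is handed in; nothing more can be done
None
```

The rail stands clamped against both strips with the cam turned to about 1.39 rad and an estimated 9–11 N of pull; nothing is gripped, the bystanders in view (all but the stopper) look unmoved, and the job was handed in at about 23 s with no verdict returned.

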